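# Pack the box with the pressing weight

## Task

One of the three identical shut boxes in the slanted rack has the steel pressing weight in it, the other two are practically empty: find out by lifting which is the heavy one, stand it upright in the empty bay of the tool case, and then fold the case's cover fully shut over it. The two light boxes must end seated in slots of the rack; do not drop any box, and leave the spray can, the phone and the screwdriver where they are.

Things in the scene. Friction and masses are not known exactly. Their poses are not given: they have to be found in the camera images.
- box_a: one of three identical shut plastic boxes, grey with a white lid: 56 (x) x 62 (y) x 38 mm high, plus an upright black grip fin on the middle of the lid, 12 (x) x 44 (y) x 24 mm high (fin from 38 to 62 mm above the underside). Origin: centre of the underside; z: up through the fin. One of the three (any) holds a loose steel weight of about 330 g; box and filling otherwise weigh about 105 g
- box_b: one of three identical shut plastic boxes, grey with a white lid: 56 (x) x 62 (y) x 38 mm high, plus an upright black grip fin on the middle of the lid, 12 (x) x 44 (y) x 24 mm high (fin from 38 to 62 mm above the underside). Origin: centre of the underside; z: up through the fin. One of the three (any) holds a loose steel weight of about 330 g; box and filling otherwise weigh about 105 g
- box_c: one of three identical shut plastic boxes, grey with a white lid: 56 (x) x 62 (y) x 38 mm high, plus an upright black grip fin on the middle of the lid, 12 (x) x 44 (y) x 24 mm high (fin from 38 to 62 mm above the underside). Origin: centre of the underside; z: up through the fin. One of the three (any) holds a loose steel weight of about 330 g; box and filling otherwise weigh about 105 g
- slot_0 (a point): left (+y) slot of the slanted aluminium rack, 66 x 70 mm inside, edges 12 to 16 mm high: middle of its floor. The floor slopes 30 degrees down towards the robot; z: square to the floor (along it the boxes come out), x: up the slope. A box seated in it has its origin within about 6 mm of this point and its axes parallel
- slot_1 (a point): middle slot of the slanted aluminium rack, 66 x 70 mm inside, edges 12 to 16 mm high: middle of its floor. The floor slopes 30 degrees down towards the robot; z: square to the floor (along it the boxes come out), x: up the slope. A box seated in it has its origin within about 6 mm of this point and its axes parallel
- slot_2 (a point): right (-y) slot of the slanted aluminium rack, 66 x 70 mm inside, edges 12 to 16 mm high: middle of its floor. The floor slopes 30 degrees down towards the robot; z: square to the floor (along it the boxes come out), x: up the slope. A box seated in it has its origin within about 6 mm of this point and its axes parallel
- rack: fixed slanted aluminium rack on an 88 mm high grey drawer block: 226 mm wide (y), 110 mm deep, top edge about 195 mm high, with three slots side by side along y. Origin: centre of its foot on the table; x away from the robot along the depth
- case: fixed black tool case, open-topped, 150 (x) x 176 (y) x 80 mm high, walls 5 mm. Origin: centre of its underside; x towards its hinge side. A 60 mm high partition along x divides it: drivers in foam on the -y side, the empty bay on the +y side
- bay (a point): middle of the floor of the case's empty bay, 5 mm above the table; the bay is 140 (x) x 81 (y) mm and 75 mm deep to the rim. Axes as the case
- cover (a joint): angle of the case's hinged cover in rad: 0 = shut on the rim, 1.57 = upright, more = leaning back away from the robot. Stiff hinge: it stays where it is left and is pushed with about 2 to 4 N at the edge. Panel 150 x 176 mm, 8 mm thick
- cover_hinge (a point): middle of the cover's hinge line, on the case's far rim, 80 mm above the table; the hinge line is the case's y
- cover_edge (a point): middle of the cover's free edge on its outer face, 150 mm from the hinge. z: out of the outer face; -x: from hinge to free edge
- spray_can: bystander: upright yellow spray can, 60 mm across, 150 mm high. Origin: centre of the underside
- phone: bystander: phone lying flat, 150 x 72 x 9 mm. Origin: centre of the underside
- driver: bystander: screwdriver lying flat, 150 mm long. Origin: middle of its underside

How it is judged (in metres and radians):
On the way, in this order (a step that is already met when the one before it is completed fails the run):
1. the heavy box stands released in the case's empty bay while the cover is still open (((x of box_a in the frame of bay between -0.045 and 0.045 m and y of box_a in the frame of bay between -0.02 and 0.02 m and z of box_a in the frame of bay between -0.004 and 0.006 m and angle between box_a's own z axis and vertical below 0.1 rad and contact force between box_a and case above 2.4 N and contact force between box_a and the fingers below 0.1 N) or (x of box_b in the frame of bay between -0.045 and 0.045 m and y of box_b in the frame of bay between -0.02 and 0.02 m and z of box_b in the frame of bay between -0.004 and 0.006 m and angle between box_b's own z axis and vertical below 0.1 rad and contact force between box_b and case above 2.4 N and contact force between box_b and the fingers below 0.1 N) or (x of box_c in the frame of bay between -0.045 and 0.045 m and y of box_c in the frame of bay between -0.02 and 0.02 m and z of box_c in the frame of bay between -0.004 and 0.006 m and angle between box_c's own z axis and vertical below 0.1 rad and contact force between box_c and case above 2.4 N and contact force between box_c and the fingers below 0.1 N)) and value of joint cover above 1 rad), for 0.2 s.
2. the cover is folded shut (under 0.05 rad) (value of joint cover below 0.05 rad), for 0.2 s.
At the end, for the whole second after the job is handed in: Heavy box upright (0.1 rad) and released on the floor of the empty bay (over 2.4 N resting on the case); both light boxes seated in rack slots (origin within 15 mm of a slot middle, square to its floor within 0.15 rad); cover shut to under 0.05 rad; all at rest (((x of box_a in the frame of bay between -0.045 and 0.045 m and y of box_a in the frame of bay between -0.02 and 0.02 m and z of box_a in the frame of bay between -0.004 and 0.006 m and angle between box_a's own z axis and vertical below 0.1 rad and contact force between box_a and case above 2.4 N and contact force between box_a and the fingers below 0.1 N and (distance between box_b and slot_0 below 0.015 m or distance between box_b and slot_1 below 0.015 m or distance between box_b and slot_2 below 0.015 m) and angle between the z axis of each of box_b, box_c and the z axis of slot_0, either way round below 0.15 rad and (distance between box_c and slot_0 below 0.015 m or distance between box_c and slot_1 below 0.015 m or distance between box_c and slot_2 below 0.015 m)) or (x of box_b in the frame of bay between -0.045 and 0.045 m and y of box_b in the frame of bay between -0.02 and 0.02 m and z of box_b in the frame of bay between -0.004 and 0.006 m and angle between box_b's own z axis and vertical below 0.1 rad and contact force between box_b and case above 2.4 N and contact force between box_b and the fingers below 0.1 N and (distance between box_a and slot_0 below 0.015 m or distance between box_a and slot_1 below 0.015 m or distance between box_a and slot_2 below 0.015 m) and angle between the z axis of each of box_a, box_c and the z axis of slot_0, either way round below 0.15 rad and (distance between box_c and slot_0 below 0.015 m or distance between box_c and slot_1 below 0.015 m or distance between box_c and slot_2 below 0.015 m)) or (x of box_c in the frame of bay between -0.045 and 0.045 m and y of box_c in the frame of bay between -0.02 and 0.02 m and z of box_c in the frame of bay between -0.004 and 0.006 m and angle between box_c's own z axis and vertical below 0.1 rad and contact force between box_c and case above 2.4 N and contact force between box_c and the fingers below 0.1 N and (distance between box_a and slot_0 below 0.015 m or distance between box_a and slot_1 below 0.015 m or distance between box_a and slot_2 below 0.015 m) and angle between the z axis of each of box_a, box_b and the z axis of slot_0, either way round below 0.15 rad and (distance between box_b and slot_0 below 0.015 m or distance between box_b and slot_1 below 0.015 m or distance between box_b and slot_2 below 0.015 m))) and value of joint cover below 0.05 rad and velocity of joint cover above -0.05 rad/s and linear speed of each of box_a, box_b, box_c below 0.02 m/s); the robot touches nothing.
It fails at once if the spray can is moved more than 30 mm (distance of spray_can from where it was at the start of the episode above 0.03 m).
It fails at once if the phone is moved more than 30 mm (distance of phone from where it was at the start of the episode above 0.03 m).
It fails at once if the driver is moved more than 30 mm (distance of driver from where it was at the start of the episode above 0.03 m).
It fails at once if a box is dropped (moves faster than 0.6 m/s with no finger on it, a fall of about 20 mm) ((linear speed of box_a above 0.6 m/s and contact force between box_a and the fingers below 0.05 N) or (linear speed of box_b above 0.6 m/s and contact force between box_b and the fingers below 0.05 N) or (linear speed of box_c above 0.6 m/s and contact force between box_c and the fingers below 0.05 N)).
It also fails if it takes over 72 s, if anything falls off the work surface, if the arm or the gripper's body presses on something with over 40 N, if the wrist force passes 120 N, or if a joint passes its speed limit or range.

## Robot

A 6-joint arm with a two-finger parallel gripper is mounted at the origin on the work surface. World frame = base frame: x ahead of the robot, y to its left, z up, the work surface at z = 0. Lengths are in mm, angles in rad, forces in N, time in s.
With the tool pointing down it reaches from about 325 to 775 mm from the base axis. Payload 5.5 kg.
Tool frame: the origin (TCP) lies midway between the tips of the shut fingers; the grasp point (between the pads) lies 19 mm behind it; z points along the fingers, y is the line along which they close (so a half turn about z gives the same grasp; the last joint's range is limited). The gripper opens to 88 mm and grips with 3 to 60 N. Pads are 20 mm wide; open, the fingers measure 115 mm over their backs; the gripper's body (75 mm by 178 mm) begins 61 mm behind the grasp point.
Start: joints at [-1.304, 0.091, 1.231, -0, 1.82, -0.057], TCP at [190.903, -568.834, 222.631] pointing down, gripper open.
Joint ranges: [-2.87, 2.87], [-0.86, 2.18], [0.17, 2.46], [-1.51, 4.65], [0.06, 2.69], [-2.65, 2.65]. Speed limits (rad/s): [2.57, 2.57, 3.01, 3.14, 3.14, 3.14].

## Interface

Orientations are given as a 3x3 rotation matrix whose columns are the frame's x, y, z axes.
In Python, from station import * gives the robot as it stands.
- The arm moves only by the shell command python3 -m creep 'ROWS' [FORCE]. ROWS is JSON, one flat list of numbers, 7 for each row, row after row: the turn, a rotation vector about the tool's x, y, z in rad, then the shift along the tool's x, y, z in mm, then the finger opening in mm, from 0 to 87.8. A call has 1 to 20 rows; each row is the pose to reach, as a shift and turn from the pose commanded when the call began, along the tool's axes at that moment; what a row does not reach only later rows make up. A row lasts 1/12 s, in which the tool goes at most 41.7 mm and 7.16 degrees, less where a joint would pass 70% of its speed; a pose out of reach is approached as far as the arm can. A call with a gripper value outside its range is refused whole. The fingers move at their own pace and stop on an object; FORCE is the grip in N (left out, the last holds). Time passes only in rows, so rows that repeat a pose let the fingers close. It gives the time, the measured TCP pose, the force, the opening and the grip force at its end, in the units of the state.
- observe(): the state, without advancing time (a new reading comes with each control period).
- get_image(name): name is "scene" or "top" or "wrist"; returns the picture (384x512x3 uint8, blue, green, red); there is no depth.
- camera_info(name): a dict with "mtx" (3x3 intrinsics, pixels), "distortion" ([k1, k2, p1, p2, k3] as OpenCV has them; the pictures are not rectified), "R" (3x3) and "t" (3): a world point X has camera coordinates R X + t; the wrist camera has in their place "tool_from_camera" (4x4, takes a point from camera to tool coordinates, whose origin is the TCP and whose axes are the flange's). Camera axes: x right, y down, z forward; pixel columns grow to the right and rows downward; lengths in mm; the calibration is good to about 2 mm. A picture is of the moment at which its call begins: read the wrist's pose just before it. camera_info takes no time and is no camera call.
- sign_off(): hands the job in; it is judged then, once.
Trained networks look in the newest picture that a camera, given by its name, has taken for a name from the list of things; names that differ only in an ending like _2 or _b are one class to them, and where a whole thing is asked for, a point or a joint stands for the part that bears it (a point fixed in the world has none). Each returns a list of dicts, best first, with "conf" (0 to 1); they miss things now and then, are a little off and sometimes report something else, mostly with a low value. They report only what shows in the picture. A call takes as long as a camera call.
- regions_of(camera, target): "mask" (384x512 bool, what is visible of it) and "pixel" ([column, row] in pixels, amid what is visible of it).
- spot_point(camera, target): "pixel" ([column, row] in pixels: a listed point, or the origin of a listed thing).
The state is a dict: "time": time; "joint_pos": joint angles; "qd": joint speeds; "tau": joint torques, N m; "eef_pos": TCP position; "eef_rot": TCP orientation; "force": force on the tool from outside, world axes, zero at the start; "ft_torque": the same for the moment, N m; "width": finger opening in mm; "grip_force": force on a finger pad.
Only numpy, scipy, OpenCV 4.12 (cv2) and the standard library are available. Lean on these libraries where they do the work, as an engineer would, in place of code of your own. Each camera call takes 0.05 s, during which the arm holds its last target. There are 200 camera calls.

## Working session

There is one attempt and no reset: what is moved stays moved. The work goes in short steps, Python scripts to look and compute and a shell command to move; the robot and the scene stay as the last step left them, time stands still between calls to the robot, and variables do not carry over. Pictures are saved under pics/ and viewed, at most 10 in all, crops included, and the job is handed in when it is done.

```bash
ls; mkdir -p pics
python3 - <<'E'
from station import *
import cv2,numpy as np
s=observe();print(s['time'],s['eef_pos'],np.round(s['eef_rot'],3).tolist(),s['force'],s['width'])
a=get_image('scene');b=get_image('top')
cv2.imwrite('pics/s1.png',a);cv2.imwrite('pics/t1.png',b)
for n in ['scene','top','wrist']:print(n,{k:np.round(v,3).tolist() for k,v in camera_info(n).items()})
for n in ['scene','top']:
  for t in ['box_a','slot_0','slot_1','slot_2','rack','case','bay','cover_hinge','cover_edge','spray_can','phone','driver']:
    print(n,t,[(np.round(d['pixel'],1).tolist(),round(d['conf'],2)) for d in spot_point(n,t)][:5])
E
```

```text
pics
0.0 [ 190.80812304 -568.54289049  221.52409523] [[0.948, 0.318, -0.001], [0.318, -0.948, 0.002], [0.0, -0.002, -1.0]] [-0.23298115 -0.08879588 -0.23105683] 88.05878295229715
scene {'mtx': [[358.453, 0.0, 257.823], [0.0, 358.453, 189.231], [0.0, 0.0, 1.0]], 'distortion': [-0.016, 0.0, 0.0, 0.0, 0.0], 'R': [[-0.784, 0.621, 0.004], [0.518, 0.659, -0.545], [-0.341, -0.425, -0.838]], 't': [421.411, -234.918, 1124.474]}
top {'mtx': [[407.497, 0.0, 257.168], [0.0, 407.497, 191.658], [0.0, 0.0, 1.0]], 'distortion': [-0.145, 0.0, 0.0, 0.0, 0.0], 'R': [[0.023, -0.999, 0.022], [-0.988, -0.026, -0.153], [0.153, -0.018, -0.988]], 't': [0.01, 541.702, 1004.662]}
wrist {'mtx': [[276.3, 0.0, 260.022], [0.0, 276.3, 193.8], [0.0, 0.0, 1.0]], 'distortion': [-0.025, 0.0, 0.0, 0.0, 0.0], 'tool_from_camera': [[-0.0, -0.958, -0.286, 77.858], [1.0, -0.0, 0.0, 0.4], [-0.0, -0.286, 0.958, -162.94], [0.0, 0.0, 0.0, 1.0]]}
scene box_a [([305.2, 260.9], 0.69), ([274.3, 235.6], 0.58), ([332.9, 280.0], 0.56)]
scene slot_0 [([300.6, 261.1], 0.77), ([330.0, 283.5], 0.69), ([271.4, 237.5], 0.62)]
scene slot_1 [(
[... 576 characters left out ...]
, 161.6], 0.98), ([168.8, 157.0], 0.9), ([198.6, 148.4], 0.59)]
top slot_0 [([172.7, 154.4], 0.78), ([137.8, 161.3], 0.72), ([202.1, 149.5], 0.56)]
top slot_1 [([172.7, 154.4], 0.78), ([137.8, 161.3], 0.72), ([202.1, 149.5], 0.56)]
top slot_2 [([172.7, 154.4], 0.78), ([137.8, 161.3], 0.72), ([202.1, 149.5], 0.56)]
top rack [([178.3, 168.4], 0.81), ([356.5, 140.8], 0.31), ([253.5, 243.4], 0.19)]
top case [([335.4, 200.5], 0.62)]
top bay [([318.8, 199.2], 0.78)]
top cover_hinge [([343.5, 166.4], 0.8), ([173.6, 151.6], 0.68)]
top cover_edge [([199.5, 151.1], 0.73), ([354.0, 144.0], 0.64)]
top spray_can [([259.3, 129.9], 0.89)]
top phone [([255.2, 244.9], 0.9)]
top driver [([353.1, 261.2], 0.6)]
```

```bash
cat > h.py <<'E'
from station import *
import cv2,numpy as np
def proj(n,X,pose=None):
    c=camera_info(n)
    if n=='wrist':
        T=np.eye(4);T[:3,:3],T[:3,3]=pose
        M=np.linalg.inv(T@np.array(c['tool_from_camera']));R,t=M[:3,:3],M[:3,3]
    else:R,t=np.array(c['R']),np.array(c['t'])
    return cv2.projectPoints(np.float64(X).reshape(-1,3),cv2.Rodrigues(R)[0],t,np.array(c['mtx']),np.array(c['distortion']))[0][:,0]
def ray(n,p,pose=None):
    c=camera_info(n);q=cv2.undistortPoints(np.float64([[p]]),np.array(c['mtx']),np.array(c['distortion']))[0,0]
    d=np.r_[q,1.]
    if n=='wrist':
        T=np.eye(4);T[:3,:3],T[:3,3]=pose
        T=T@np.array(c['tool_from_camera']);o=T[:3,3];d=T[:3,:3]@d
    else:
        R=np.array(c['R']);o=-R.T@np.array(c['t']);d=R.T@d
    return o,d/np.linalg.norm(d)
def tri(rs):
    A=sum(np.eye(3)-np.outer(d,d) for o,d in rs);b=sum((np.eye(3)-np.outer(d,d))@o for o,d in rs)
    X=np.linalg.solve(A,b);return X,[round(float(np.linalg.norm((np.eye(3)-np.outer(d,d))@(X-o))),1) for o,d in rs]
E
python3 - <<'E'
from h import *
S={'b0':(274.3,235.6),'b1':(305.2,260.9),'b2':(332.9,280),'s0':(271.4,237.5),'s1':(300.6,261.1),'s2':(330,283.5),'rack':(295.4,287.1),'case':(214.4,160.7),'bay':(230.1,164.8),'hinge':(192.3,153.2),'edge':(169.7,115.3),'can':(206.1,246.3),'phone':(296.9,185),'driver':(248,122.2)}
T={'b0':(139.6,161.6),'b1':(168.8,157),'b2':(198.6,148.4),'s0':(137.8,161.3),'s1':(172.7,154.4),'s2':(202.1,149.5),'rack':(178.3,168.4),'case':(335.4,200.5),'bay':(318.8,199.2),'hinge':(343.5,166.4),'edge':(354,144),'can':(259.3,129.9),'phone':(255.2,244.9),'driver':(353.1,261.2)}
for k in S:
    X,e=tri([ray('scene',S[k]),ray('top',T[k])]);print(k,X.round(0),e)
E
python3 -c "
import cv2
for n in 'st':
    cv2.imwrite(f'pics/{n}1b.png',cv2.resize(cv2.imread(f'pics/{n}1.png'),(800,600)))"
```

```text
b0 [605. 221. 264.] [57.4, 57.4]
b1 [599. 224. 155.] [1.2, 1.2]
b2 [602. 220. 135.] [68.0, 68.0]
s0 [609. 223. 265.] [60.9, 60.9]
s1 [606. 217. 151.] [2.3, 2.3]
s2 [604. 216. 115.] [70.4, 70.4]
rack [605. 225.   6.] [0.9, 0.9]
case [ 534. -204.  -19.] [2.6, 2.6]
bay [ 526. -146.   19.] [5.0, 5.0]
hinge [ 604. -200.   77.] [4.1, 4.1]
edge [ 628. -196.  230.] [6.1, 6.1]
can [713.  14.  13.] [4.0, 4.0]
phone [408.  13.  -7.] [2.0, 2.0]
driver [ 372. -250.   -2.] [5.1, 5.1]
```

View pics/s1b.png

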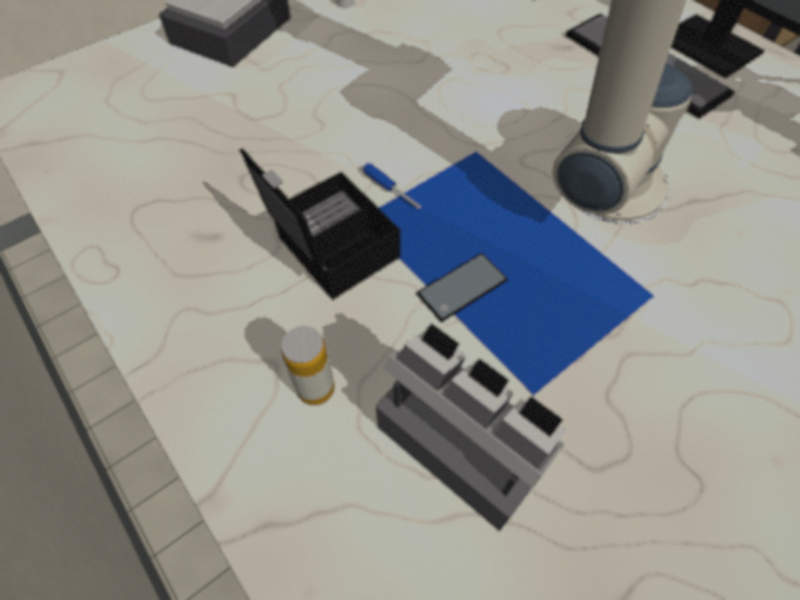

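View pics/t1b.png

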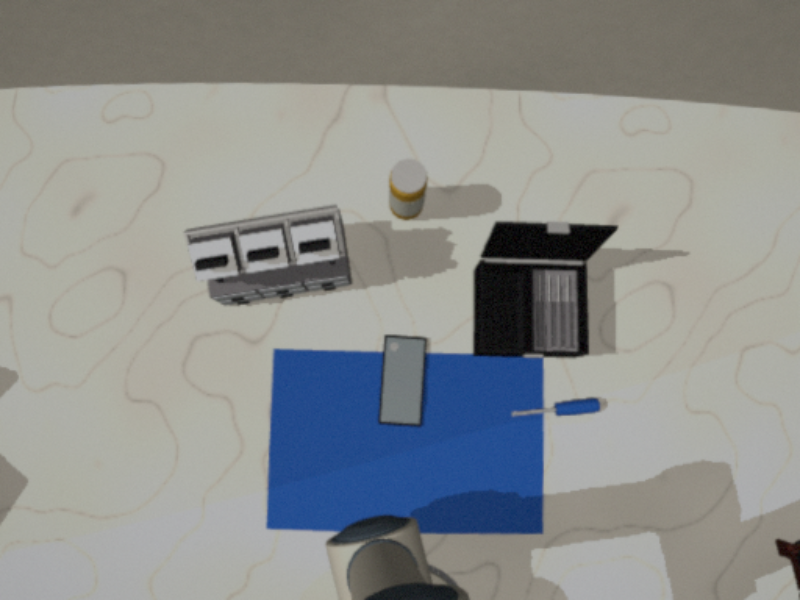

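The scene view shows the rack with its three boxes, the near one to the can being slot_2 (scene 274,236 ↔ top 199,148), so I had boxes 0 and 2 swapped. The case is open with its cover leaning back about 100°, and the bay is on the left in the top view (319,199).

Run:
```python
from h import *
from scipy.optimize import least_squares
S={'b2':(274.3,235.6),'b1':(305.2,260.9),'b0':(332.9,280),'s2':(271.4,237.5),'s1':(300.6,261.1),'s0':(330,283.5)}
T={'b0':(139.6,161.6),'b1':(168.8,157),'b2':(198.6,148.4),'s0':(137.8,161.3),'s1':(172.7,154.4),'s2':(202.1,149.5)}
for k in S:
    X,e=tri([ray('scene',S[k]),ray('top',T[k])]);print(k,X.round(0),e)
# fin tops (dark area in images): threshold dark blobs inside the box masks
for n in ['scene','top']:
    im=get_image(n);g=im.max(2)
    for r in regions_of(n,'box_a')[:3]:
        m=r['mask'].astype(np.uint8);ys,xs=np.nonzero(m)
        c=cv2.convexHull(np.c_[xs,ys].astype(np.int32));h=np.zeros_like(m);cv2.fillConvexPoly(h,c,1)
        d=(g<60)&(h>0);yy,xx=np.nonzero(d)
        print(n,r['pixel'],r['conf'],m.sum(),'fin',d.sum(),xx.mean().round(1),yy.mean().round(1),'angle',cv2.minAreaRect(np.c_[xx,yy].astype(np.float32)))
    for t in ['case','cover','rack']:
        for r in regions_of(n,t)[:1]:
            m=r['mask'].astype(np.uint8);cs=max(cv2.findContours(m,0,2)[0],key=cv2.contourArea)
            print(n,t,r['conf'],m.sum(),cv2.approxPolyDP(cs,3,True)[:,0].tolist())
```

```text
b2 [617. 152. 173.] [0.2, 0.2]
b1 [599. 224. 155.] [1.2, 1.2]
b0 [586. 287. 164.] [1.2, 1.2]
s2 [619. 146. 156.] [0.3, 0.3]
s1 [606. 217. 151.] [2.3, 2.3]
s0 [590. 291. 157.] [4.7, 4.7]
scene [337.7, 271.3] 0.94 1221 fin 296 345.6 266.1 angle ((345.58001708984375, 266.05999755859375), (24.200000762939453, 12.200000762939453), 36.86989974975586)
scene [309.2, 249.3] 0.78 1155 fin 277 312.4 242.4 angle ((314.9000244140625, 247.3000030517578), (37.11872863769531, 18.335756301879883), 63.43495178222656)
scene [277.0, 225.5] 0.75 1082 fin 281 282.2 221.9 angle ((284.06707763671875, 225.2677001953125), (38.012481689453125, 18.570981979370117), 69.22774505615234)
scene case 0.67 4536 [[154, 96], [180, 156], [212, 191], [254, 164], [254, 145], [219, 111], [184, 127], [178, 122], [178, 115], [168, 111]]
scene cover 0.82 1234 [[155, 95], [170, 135], [207, 175], [195, 139], [179, 121], [180, 115]]
scene rack 0.6 1431 [[247, 230], [250, 240], [338, 309], [344, 307], [359, 286], [357, 283], [345, 298], [340, 298], [315, 279], [320, 267], [308, 274], [284, 254], [283, 248], [271, 246], [253, 226]]
top [137.5, 168.2] 0.93 792 fin 166 139.3 165.3 angle ((139.36781311035156, 160.56918334960938), (28.09185028076172, 21.83687973022461), 2.12109637260437)
top [166.5, 157.7] 0.8 798 fin 135 169.2 161.1 angle ((170.5, 157.0), (22.522661209106445, 25.646240234375), 80.53767395019531)
top [200.7, 151.5] 0.6 825 fin 122 200.8 156.4 angle ((199.8243408203125, 150.44593811035156), (19.234682083129883, 18.9058837890625), 80.53767395019531)
top case 0.94 6379 [[317, 141], [304, 170], [303, 227], [375, 227], [375, 167], [394, 145]]
top cover 0.87 1906 [[309, 164], [369, 169], [379, 164], [394, 145], [318, 141]]
top rack 0.75 2582 [[216, 132], [120, 146], [117, 151], [152, 151], [158, 146], [180, 143], [185, 152], [186, 140], [212, 137], [217, 153], [214, 166], [187, 166], [170, 174], [155, 170], [132, 180], [133, 189], [143, 195], [224, 181]]
```

```bash
cat >> h.py <<'E'
from scipy.spatial.transform import Rotation as Ro
def Rs(psi,tilt=np.pi/6): # tool frame: y = up-slope/away, z = into the floor
    c,s=np.cos(psi),np.sin(psi);y=np.array([np.cos(tilt)*c,np.cos(tilt)*s,np.sin(tilt)]);z=np.array([np.sin(tilt)*c,np.sin(tilt)*s,-np.cos(tilt)])
    return np.c_[np.cross(y,z),y,z]
def rel(pos,R):
    s=observe();R0=np.array(s['eef_rot']);p0=np.array(s['eef_pos'])
    rv=Ro.from_matrix(R0.T@R).as_rotvec();d=R0.T@(np.array(pos)-p0)
    print('rot',rv.round(3).tolist(),'shift',d.round(1).tolist(),'rows',round(max(np.linalg.norm(d)/41.7,np.degrees(np.linalg.norm(rv))/7.16),1))
def st():
    s=observe();print('t',round(s['time'],2),'p',np.round(s['eef_pos'],1),'F',np.round(s['force'],2),'M',np.round(s['ft_torque'],2),'w',round(s['width'],1),'g',round(s['grip_force'],1));return s
E
python3 - <<'E'
from h import *
rel([527,203,295],Rs(.2))
E
```

```text
rot [-0.428, 0.378, -1.411] shift [564.2, -624.8, -72.4] rows 20.3
```

```bash
python3 -m creep '[-0.1,0.1,-0.3,40,-40,-40,60,-0.428,0.378,-1.411,564,-625,-72,60,-0.428,0.378,-1.411,564,-625,-72,60,-0.428,0.378,-1.411,564,-625,-72,60,-0.428,0.378,-1.411,564,-625,-72,60,-0.428,0.378,-1.411,564,-625,-72,60,-0.428,0.378,-1.411,564,-625,-72,60,-0.428,0.378,-1.411,564,-625,-72,60,-0.428,0.378,-1.411,564,-625,-72,60,-0.428,0.378,-1.411,564,-625,-72,60,-0.428,0.378,-1.411,564,-625,-72,60,-0.428,0.378,-1.411,564,-625,-72,60,-0.428,0.378,-1.411,564,-625,-72,60,-0.428,0.378,-1.411,564,-625,-72,60,-0.428,0.378,-1.411,564,-625,-72,60,-0.428,0.378,-1.411,564,-625,-72,60,-0.428,0.378,-1.411,564,-625,-72,60,-0.428,0.378,-1.411,564,-625,-72,60,-0.428,0.378,-1.411,564,-625,-72,60,-0.428,0.378,-1.411,564,-625,-72,60]' 40
python3 - <<'E'
from h import *
s=st();print(np.round(s['joint_pos'],2));rel([527,203,295],Rs(.2))
E
```

```text
time: 3.47
eef_pos: [517.8, 185.1, 294.0]
eef_rot: [[-0.2, 0.848, 0.491], [0.98, 0.173, 0.1], [-0.0, 0.501, -0.865]]
force: [-0.0, -1.1, -0.2]
width: 60.1
grip_force: 0.0
t 3.47 p [517.8 185.1 294. ] F [-0.02 -1.15 -0.17] M [-0.1   0.11  0.01] w 60.1 g 0.0
[ 0.32 -0.5   1.7  -0.06  1.42  0.11]
rot [0.001, -0.001, 0.001] shift [15.7, 11.4, 5.4] rows 0.5
```

```bash
python3 -m creep '[0,0,0,16,11,5,60,0,0,0,16,11,5,60,0,0,0,16,11,5,60]'
cat > look.py <<'E'
from h import *
import sys
s=st();P=(np.array(s['eef_rot']),np.array(s['eef_pos']))
im=get_image('wrist');cv2.imwrite(f'pics/{sys.argv[1]}.png',im)
np.savez(f'{sys.argv[1]}.npz',R=P[0],p=P[1])
for t in sys.argv[2:]:
    f=spot_point('wrist',t);print('pt',t,[(np.round(d['pixel'],1).tolist(),round(d['conf'],2)) for d in f])
E
python3 look.py w1 box_a slot_0
cat > ov.py <<'E'
E
```

```text
time: 3.72
eef_pos: [526.1, 201.3, 293.7]
eef_rot: [[-0.201, 0.849, 0.488], [0.98, 0.174, 0.1], [-0.001, 0.498, -0.867]]
force: [0.6, -1.4, -0.6]
width: 59.9
grip_force: 0.0
t 3.72 p [526.1 201.3 293.7] F [ 0.58 -1.35 -0.59] M [-0.03  0.1  -0.05] w 59.9 g 0.0
pt box_a [([263.3, 237.3], 0.96), ([260.2, 178.2], 0.69), ([263.0, 111.4], 0.56)]
pt slot_0 []
```

View pics/w1.png

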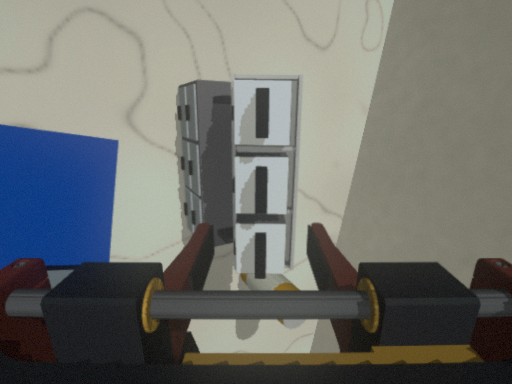

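```bash
cat > fit.py <<'E'
from h import *
from scipy.optimize import least_squares
z=np.load('w1.npz');P=(z['R'],z['p'])
def blobs(f,g,seeds,th):
    im=cv2.imread(f).max(2);n,l,stt,c=cv2.connectedComponentsWithStats((im<th).astype(np.uint8))
    out=[]
    for u,v in seeds:
        k=l[v-2:v+3,u-2:u+3];k=np.bincount(k[k>0]).argmax() if (k>0).any() else 0
        out.append(c[k]);print(f,stt[k],c[k].round(1))
    return np.array(out)
M={'wrist':blobs('pics/w1.png',0,[(260,255),(261,190),(262,113)],50),
   'top':blobs('pics/t1.png',0,[(200,156),(168,162),(136,168)],60),
   'scene':blobs('pics/s1.png',0,[(281,219),(313,242),(346,266)],60)}
fin=np.array([[a,b,c] for a in(-6,6) for b in(-22,22) for c in (38,62)],float)
def pred(q,n,j):
    R=Rs(q[3]);B=np.c_[R[:,1],R[:,0],-R[:,2]] # box axes x up slope,y,z
    o=np.array(q[:3])+B[:,1]*q[4]*j
    h=cv2.convexHull(proj(n,fin@B.T+o,P).astype(np.float32));m=cv2.moments(h);return np.array([m['m10'],m['m01']])/m['m00']
use=['wrist','top','scene']
w={'wrist':1,'top':1,'scene':1}
def res(q,full=False):
    r=[(pred(q,n,j)-M[n][i])*w[n] for n in use for i,j in enumerate((-1,0,1))]
    return np.array(r) if full else np.ravel(r)
for u in (['wrist','top','scene'],['top','scene'],['wrist']):
    use=u
    s=least_squares(res,[605,219,151,.2,73],loss='soft_l1');print(u,s.x.round(3));print(res(s.x,True).round(1).tolist())
E
python3 fit.py
```

```text
pics/w1.png [260 256   2   2   2] [260.5 256.5]
pics/w1.png [     0      0    512    373 158476] [257.5 158.6]
pics/w1.png [     0      0    512    373 158476] [257.5 158.6]
pics/t1.png [192 153  19   9 117] [201.  156.8]
pics/t1.png [158 158  20   9 119] [167.9 162.2]
pics/t1.png [125 164  21   8 120] [135.2 167.5]
pics/s1.png [271 208  22  21 236] [281.2 218.4]
pics/s1.png [301 231  23  22 263] [312.1 241.3]
pics/s1.png [333 255  26  23 297] [345.6 266.1]
['wrist', 'top', 'scene'] [6.05e+02 2.19e+02 1.51e+02 2.00e-01 7.30e+01]
[[-1.5, -5.1], [1.6, 29.8], [1.7, -43.9], [0.0, -0.9], [0.7, -0.6], [1.4, -0.3], [-0.7, 2.5], [-1.0, 1.9], [-1.5, 1.0]]
['top', 'scene'] [6.04998e+02 2.18998e+02 1.51001e+02 1.90000e-01 7.30010e+01]
[[-0.0, -0.6], [0.6, -0.6], [1.2, -0.6], [-0.3, 2.3], [-0.8, 1.9], [-1.6, 1.4]]
['wrist'] [6.05770e+02 2.11155e+02 1.51815e+02 2.08000e-01 7.06010e+01]
[[-1.3, -0.2], [1.3, 37.5], [0.9, -32.2]]
```

```bash
sed -i "s/(262,113)\],50)/(262,113)],80)/; s/loss='soft_l1'/loss='soft_l1',diff_step=1e-3/" fit.py; python3 fit.py
```

```text
pics/w1.png [255 233  11  46 472] [259.8 255. ]
pics/w1.png [236 167  43  56 865] [259. 201.]
pics/w1.png [256  88  13  50 590] [261.6 112.8]
pics/t1.png [192 153  19   9 117] [201.  156.8]
pics/t1.png [158 158  20   9 119] [167.9 162.2]
pics/t1.png [125 164  21   8 120] [135.2 167.5]
pics/s1.png [271 208  22  21 236] [281.2 218.4]
pics/s1.png [301 231  23  22 263] [312.1 241.3]
pics/s1.png [333 255  26  23 297] [345.6 266.1]
['wrist', 'top', 'scene'] [6.02963e+02 2.18402e+02 1.56739e+02 1.88000e-01 7.42270e+01]
[[-0.5, 0.2], [1.2, -11.2], [-0.4, 0.3], [0.4, -0.3], [0.3, -0.3], [0.1, -0.3], [0.0, -0.3], [0.2, -0.2], [0.1, -0.2]]
['top', 'scene'] [6.02820e+02 2.18711e+02 1.55887e+02 1.88000e-01 7.40700e+01]
[[0.3, -0.2], [0.2, -0.1], [0.2, -0.1], [0.2, 0.1], [0.3, 0.1], [0.1, -0.0]]
['wrist'] [4.96872e+02 2.52027e+02 3.25713e+02 1.91000e-01 1.91950e+01]
[[-0.2, 0.9], [1.2, -5.6], [-0.6, 0.5]]
```

```bash
cat >> h.py <<'E'
PSI=.188;B=Rs(PSI);N=-B[:,2];O1=np.array([602.95,218.5,156.5])
def slot(j): return O1-B[:,0]*74.2*(j-1)   # j=0 is +y
E
python3 - <<'E'
from h import *
for j in range(3):
    print(j,slot(j).round(0));rel(slot(j)+43*N,B)
E
```

```text
0 [589. 291. 156.]
rot [0.0, -0.005, 0.009] shift [78.4, -0.1, 116.7] rows 3.4
1 [603. 218. 156.]
rot [0.0, -0.005, 0.009] shift [4.2, -0.7, 116.3] rows 2.8
2 [617. 146. 156.]
rot [0.0, -0.005, 0.009] shift [-70.0, -1.4, 116.0] rows 3.2
```

```bash
python3 -m creep '[0,-0.005,0.009,4,-0.7,40,45,0,-0.005,0.009,4,-0.7,75,45,0,-0.005,0.009,4,-0.7,95,45,0,-0.005,0.009,4,-0.7,105,45,0,-0.005,0.009,4,-0.7,112,45,0,-0.005,0.009,4,-0.7,116,45,0,-0.005,0.009,4,-0.7,116,45,0,-0.005,0.009,4,-0.7,116,45]' 40
python3 -c "
from h import *
s=st();rel(slot(1)+43*N,B)
cv2.imwrite('pics/w2.png',get_image('wrist'))"
```

```text
time: 4.53
eef_pos: [582.1, 215.5, 195.6]
eef_rot: [[-0.188, 0.85, 0.493], [0.982, 0.162, 0.095], [0.001, 0.502, -0.865]]
force: [0.5, -0.5, 0.5]
width: 44.6
grip_force: 0.0
t 4.53 p [582.1 215.5 195.6] F [ 0.47 -0.54  0.47] M [-0.08  0.11 -0.04] w 44.6 g 0.0
rot [0.002, -0.001, 0.001] shift [-1.0, -1.4, 1.4] rows 0.1
```

View pics/w2.png

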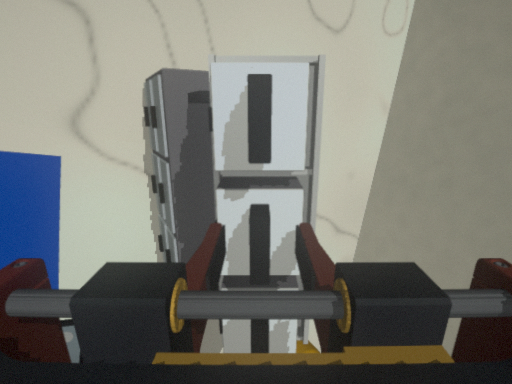

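The fingers straddle the middle fin (centre about 260,245), tips at (215,230) and (305,230). Closing and lifting.

```bash
python3 -m creep '[0,0,0,-1,-1,1,0,0,0,0,-1,-1,1,0,0,0,0,-1,-1,1,0,0,0,0,-1,-1,1,0,0,0,0,-1,-1,1,0,0,0,0,-1,-1,-2,0,0,0,0,-1,-1,-7,0,0,0,0,-1,-1,-15,0,0,0,0,-1,-1,-24,0,0,0,0,-1,-1,-32,0,0,0,0,-1,-1,-35,0,0,0,0,-1,-1,-35,0,0,0,0,-1,-1,-35,0,0,0,0,-1,-1,-35,0]' 40
python3 -c "
from h import *
st()"
```

```text
time: 5.75
eef_pos: [563.8, 211.2, 222.7]
eef_rot: [[-0.188, 0.851, 0.49], [0.982, 0.163, 0.094], [0.0, 0.499, -0.867]]
force: [0.0, 0.2, -0.7]
width: 11.7
grip_force: 39.9
t 5.75 p [563.8 211.2 222.7] F [ 0.04  0.2  -0.73] M [-0.05  0.25 -0.02] w 11.7 g 39.9
```

```bash
python3 -m creep '[0,0,0,0,0,10,0,0,0,0,0,0,20,0,0,0,0,0,0,28,0,0,0,0,0,0,33,0,0,0,0,0,0,36,0,0,0,0,0,0,36,0,0,0,0,0,0,36,45,0,0,0,0,0,36,45,0,0,0,0,0,36,45,0,0,0,0,0,25,45,0,0,0,0,0,8,45,0,0,0,0,0,3,45,0,0,0,-37,0,3,45,0,0,0,-74,0,3,45,0,0,0,-74,0,3,45,0,0,0,-74,0,15,45,0,0,0,-74,0,28,45,0,0,0,-74,0,34,45,0,0,0,-74,0,36,45,0,0,0,-74,0,36,45]' 40
python3 -c "
from h import *
st();rel(slot(2)+43*N,B)"
```

```text
time: 7.42
eef_pos: [595.0, 143.2, 189.9]
eef_rot: [[-0.19, 0.852, 0.488], [0.982, 0.165, 0.095], [0.0, 0.497, -0.868]]
force: [-0.2, -0.0, 0.2]
width: 44.8
grip_force: 0.0
t 7.42 p [595.  143.2 189.9] F [-0.16 -0.02  0.17] M [-0.09  0.12 -0.01] w 44.8 g 0.0
rot [-0.004, -0.002, 0.003] shift [-1.7, 2.2, -3.2] rows 0.1
```

```bash
python3 -m creep '[0,0,0,-1,1,-1,0,0,0,0,-1,1,-1,0,0,0,0,-1,1,-1,0,0,0,0,-1,1,-1,0,0,0,0,-1,1,-1,0,0,0,0,-1,1,-4,0,0,0,0,-1,1,-9,0,0,0,0,-1,1,-17,0,0,0,0,-1,1,-26,0,0,0,0,-1,1,-33,0,0,0,0,-1,1,-37,0,0,0,0,-1,1,-37,0,0,0,0,-1,1,-37,0,0,0,0,-1,1,-37,0]' 40
python3 -c "
from h import *
st()"
```

```text
time: 8.58
eef_pos: [578.2, 137.6, 224.3]
eef_rot: [[-0.188, 0.851, 0.49], [0.982, 0.163, 0.094], [0.0, 0.499, -0.867]]
force: [-0.2, 0.3, -1.9]
width: 11.4
grip_force: 40.0
t 8.58 p [578.2 137.6 224.3] F [-0.25  0.32 -1.91] M [-0.09  0.26  0.01] w 11.4 g 40.0
```

```bash
python3 -c "
from h import *
F=[]
for i in range(6):
    get_image('top');F.append(observe()['force'])
print(np.round(F,2).tolist(),np.mean(F,0))"
```

```text
[[0.87, 0.48, -1.27], [0.28, 0.17, -1.53], [0.55, 0.05, -0.94], [0.27, -0.33, -1.28], [-0.32, -0.11, -1.01], [0.31, 0.16, -1.02]] [ 0.32728116  0.07124126 -1.17492836]
```

Light as well, so the box in slot_0 must be the heavy one. I'll put this one back and go there.

```bash
python3 -m creep '[0,0,0,0,0,10,0,0,0,0,0,0,20,0,0,0,0,0,0,28,0,0,0,0,0,0,33,0,0,0,0,0,0,36,0,0,0,0,0,0,36,0,0,0,0,0,0,36,45,0,0,0,0,0,36,45,0,0,0,0,0,36,45,0,0,0,0,0,25,45,0,0,0,0,0,8,45,0,0,0,0,0,3,45,0,0,0,40,0,3,45,0,0,0,80,0,3,45,0,0,0,120,0,3,45,0,0,0,149,0,3,45,0,0,0,149,0,3,45,0,0,0,149,0,15,45,0,0,0,149,0,25,45,0,0,0,149,0,25,45]' 40
python3 - <<'E'
from h import *
p=[]
for i in range(4): get_image('top');p.append(observe()['eef_pos'])
print(np.round(p,1).tolist());t=slot(0)+43*N;print(B.T@(t-np.mean(p,0)))
rel(t,B);st()
E
```

```text
time: 10.55
eef_pos: [562.9, 284.6, 199.3]
eef_rot: [[-0.186, 0.853, 0.488], [0.982, 0.163, 0.091], [-0.001, 0.496, -0.868]]
force: [0.0, 0.5, -1.5]
width: 45.0
grip_force: 0.0
[[562.8, 284.4, 200.3], [563.0, 284.6, 201.5], [563.1, 284.8, 202.5], [563.2, 285.1, 203.2]]
[1.66817971 0.54994381 9.71021519]
rot [-0.0, 0.0, -0.001] shift [1.3, -0.3, 10.7] rows 0.3
t 10.75 p [563.2 285.1 203.2] F [-0.1  -0.45  0.21] M [-0.08  0.16 -0.04] w 45.2 g 0.0
```

```bash
python3 -m creep '[0,0,0,1,0,6,45,0,0,0,1,0,10,45,0,0,0,1,0,11,45,0,0,0,1,0,11,0,0,0,0,1,0,11,0,0,0,0,1,0,11,0,0,0,0,1,0,11,0,0,0,0,1,0,11,0,0,0,0,1,0,8,0,0,0,0,1,0,2,0,0,0,0,1,0,-7,0,0,0,0,1,0,-17,0,0,0,0,1,0,-27,0,0,0,0,1,0,-34,0,0,0,0,1,0,-37,0,0,0,0,1,0,-37,0,0,0,0,1,0,-37,0]' 55
python3 -c "
from h import *
F=[]
for i in range(4):
    get_image('top');F.append(observe()['force'])
print(np.round(F,2).tolist(),np.mean(F,0));st()"
```

```text
time: 12.17
eef_pos: [544.1, 283.9, 235.0]
eef_rot: [[-0.188, 0.851, 0.491], [0.982, 0.163, 0.094], [0.0, 0.5, -0.866]]
force: [0.2, 0.7, -3.9]
width: 11.9
grip_force: 55.0
[[0.57, -0.76, -3.85], [-0.2, -1.13, -3.92], [-0.06, 0.27, -4.07], [0.73, 0.14, -3.38]] [ 0.26012629 -0.36868347 -3.80273535]
t 12.37 p [544.2 283.7 234.3] F [ 0.73  0.14 -3.38] M [-0.13  0.51  0.03] w 12.1 g 55.0
```

Heavy one confirmed (−3.8 N vs about −1 N). Now carry it clear of the rack to a hover from which the wrist camera sees the bay.

Run:
```python
from h import *
rel([500,-240,280],Rs(-.03,0))
rel([480,100,300],Rs(.1,0.3))
```

```text
rot [0.52, -0.057, 0.214] shift [-506.0, -100.3, -110.4] rows 12.7
rot [0.222, -0.036, 0.082] shift [-168.4, -51.8, -105.6] rows 4.9
```

```bash
python3 -m creep '[0,0,0,0,0,-25,0,0,0,0,0,0,-60,0,0,0,0,-10,-10,-90,0,0.05,0,0,-40,-20,-105,0,0.15,-0.02,0.05,-80,-35,-105,0,0.222,-0.036,0.082,-120,-45,-105,0,0.33,-0.04,0.12,-160,-50,-106,0,0.44,-0.05,0.17,-200,-60,-107,0,0.52,-0.057,0.214,-240,-65,-108,0,0.52,-0.057,0.214,-280,-72,-108,0,0.52,-0.057,0.214,-320,-80,-108,0,0.52,-0.057,0.214,-360,-85,-109,0,0.52,-0.057,0.214,-400,-90,-110,0,0.52,-0.057,0.214,-440,-95,-110,0,0.52,-0.057,0.214,-475,-98,-110,0,0.52,-0.057,0.214,-495,-100,-110,0,0.52,-0.057,0.214,-506,-100,-110,0,0.52,-0.057,0.214,-506,-100,-110,0,0.52,-0.057,0.214,-506,-100,-110,0,0.52,-0.057,0.214,-506,-100,-110,0]' 55
python3 look.py w3 case bay cover_hinge cover_edge box_a
```

```text
time: 14.03
eef_pos: [500.8, -238.5, 280.8]
eef_rot: [[0.028, 1.0, 0.002], [1.0, -0.028, 0.001], [0.001, 0.002, -1.0]]
force: [0.2, -0.2, -3.9]
width: 11.7
grip_force: 55.0
t 14.03 p [ 500.8 -238.5  280.8] F [ 0.24 -0.24 -3.92] M [-0.03 -0.08  0.01] w 11.7 g 55.0
pt case [([278.1, 134.5], 0.82)]
pt bay [([278.3, 106.4], 0.87)]
pt cover_hinge [([338.1, 139.8], 0.63), ([280.3, 136.7], 0.57)]
pt cover_edge [([419.8, 156.1], 0.87)]
pt box_a [([262.9, 216.1], 0.92)]
```

View pics/w3.png

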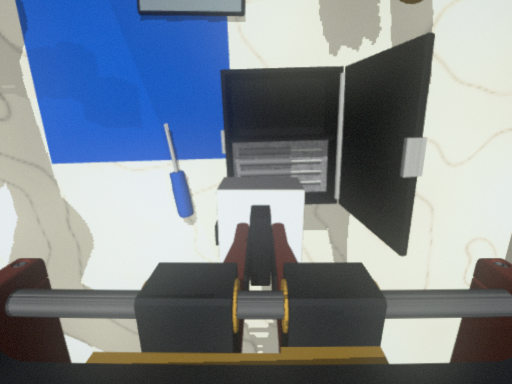

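The wrist picture shows the held box (260,220) and the case: rim corners at about (221,70), (343,67) and (338,203), with the bay as the dark upper half and the cover on the right.

Run:
```python
from h import *
z=np.load('w3.npz');P=(z['R'],z['p'])
def at(n,p,h,P=None):
    o,d=ray(n,p,P);return (o+d*(h-o[2])/d[2]).round(1)
for nm,p in {'frontL':(221,70),'hingeL':(342.5,67),'hingeR':(338.5,203),'front mid':(229,178)}.items(): print(nm,at('wrist',p,80,P))
print('bay z5',at('wrist',(278.3,106.4),5,P),'case z0',at('wrist',(278.1,134.5),0,P),'hinge80',at('wrist',(338,139.8),80,P))
for nm,p in {'frontL':(303.5,227),'frontR':(375,227),'hingeL':(304,169)}.items(): print('top',nm,at('top',p,80))
print('top hinge',at('top',(343.5,166.4),80),'bay',at('top',(318.8,199.2),5))
# cover edge corners
r=[ray('wrist',(432,34),P),ray('top',(316.5,141))]; print('edgeL',tri(r))
r=[ray('wrist',(408,254),P),ray('top',(394,145))]; print('edgeR',tri(r))
r=[ray('wrist',(221,70),P),ray('top',(303.5,171))];print('hingeL?',tri(r))
for a,b in [((221,70),(303.5,227))]: print('frontL tri',tri([ray('wrist',a,P),ray('top',b)]))
im=cv2.imread('pics/w3.png');cv2.imwrite('pics/w3c.png',cv2.resize(im[40:220,200:450],None,fx=3,fy=3))
im=cv2.imread('pics/t1.png');cv2.imwrite('pics/t1c.png',cv2.resize(im[130:240,290:410],None,fx=5,fy=5))
```

```text
frontL [ 456.7 -110.3   80. ]
hingeL [ 604.7 -110.8   80. ]
hingeR [ 608.5 -285.4   80. ]
front mid [ 458.5 -245.4   80. ]
bay z5 [ 530.9 -153.6    5. ] case z0 [ 530.5 -196.     0. ] hinge80 [ 603.4 -198.5   80. ]
top frontL [ 450.9 -101.7   80. ]
top frontR [ 454.3 -281.3   80. ]
top hingeL [ 596.1 -102.1   80. ]
top hinge [ 605.9 -202.7   80. ] bay [ 531.2 -152.3    5. ]
edgeL (array([ 627.86715274, -109.72875677,  224.377121  ]), [0.1, 0.1])
edgeR (array([ 620.67147009, -276.31435624,  242.32260788]), [0.7, 0.7])
hingeL? (array([ 513.8563198 , -105.92587537,  307.27395664]), [45.9, 45.9])
frontL tri (array([ 452.92666736, -105.91778008,   48.95135961]), [0.1, 0.1])
```

View pics/t1c.png

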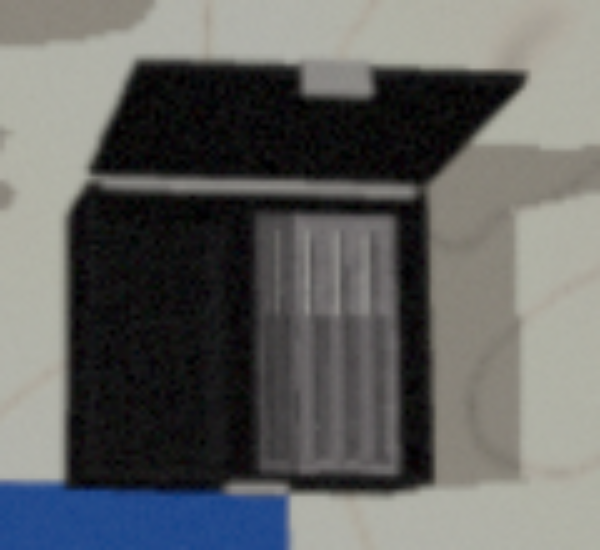

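View pics/w3c.png

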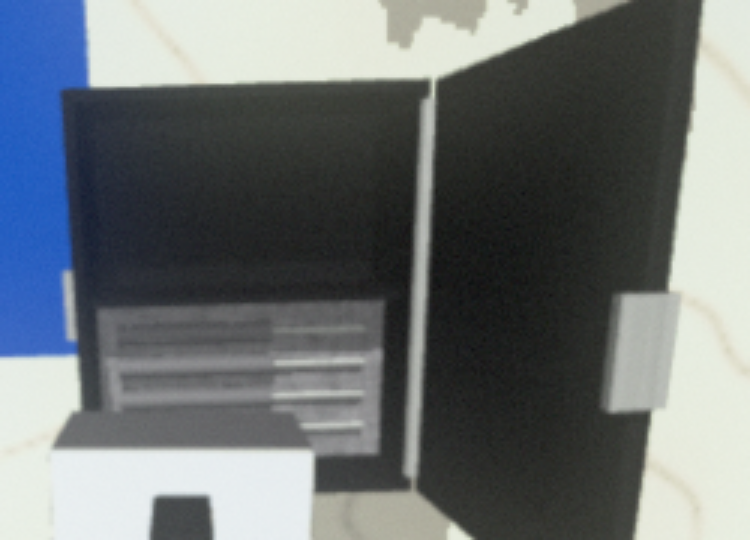

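Run:
```python
from h import *
z=np.load('w3.npz');P=(z['R'],z['p'])
for dz in (3,5,7):
    print(dz,proj('wrist',(P[0]@np.array([[31,-28,dz],[31,28,dz],[31,-28,dz+38],[31,28,dz+38]]).T).T+P[1],P).round(1).tolist())
rel([505,-154.5,160],Rs(.012,0));rel([505,-154.5,52],Rs(.012,0))
```

```text
3 [[216.1, 189.8], [305.7, 189.8], [223.7, 176.1], [297.8, 176.1]]
5 [[216.6, 188.9], [305.2, 188.9], [224.1, 175.5], [297.4, 175.5]]
7 [[217.0, 188.1], [304.8, 188.1], [224.4, 175.0], [297.1, 175.0]]
rot [0.002, -0.0, -0.04] shift [84.5, 1.7, 120.8] rows 3.5
rot [0.002, -0.0, -0.04] shift [84.5, 1.5, 228.8] rows 5.8
```

```bash
python3 -m creep '[0,0,-0.02,30,1,10,0,0,0,-0.04,60,2,40,0,0,0,-0.04,80,2,70,0,0,0,-0.04,84.5,2,100,0,0,0,-0.04,84.5,2,115,0,0,0,-0.04,84.5,2,130,0,0,0,-0.04,84.5,2,145,0,0,0,-0.04,84.5,2,160,0,0,0,-0.04,84.5,2,175,0,0,0,-0.04,84.5,2,190,0,0,0,-0.04,84.5,2,203,0,0,0,-0.04,84.5,2,213,0,0,0,-0.04,84.5,2,221,0,0,0,-0.04,84.5,2,226,0,0,0,-0.04,84.5,2,228,0,0,0,-0.04,84.5,2,228,0,0,0,-0.04,84.5,2,228,0]' 55
python3 -c "
from h import *
st();rel([505,-154.5,49],Rs(.012,0))"
```

```text
time: 15.75
eef_pos: [505.7, -155.4, 53.1]
eef_rot: [[-0.01, 1.0, 0.002], [1.0, 0.01, 0.0], [0.0, 0.002, -1.0]]
force: [0.8, 0.1, -3.7]
width: 11.4
grip_force: 55.0
t 15.75 p [ 505.7 -155.4   53.1] F [ 0.84  0.11 -3.73] M [-0.03 -0.07  0.04] w 11.4 g 55.0
rot [0.002, -0.0, -0.002] shift [0.9, -0.7, 4.1] rows 0.1
```

Still hanging freely; lower further while watching the force.

```bash
python3 -m creep '[0,0,0,0,0,1.5,0,0,0,0,0,0,3,0,0,0,0,0,0,4,0,0,0,0,0,0,4,0]' 55; python3 -m creep '[0,0,0,0,0,0.7,0,0,0,0,0,0,1.3,0,0,0,0,0,0,1.3,0]' 55
```

```text
time: 16.08
eef_pos: [505.2, -155.2, 48.3]
eef_rot: [[-0.01, 1.0, 0.001], [1.0, 0.01, 0.001], [0.001, 0.001, -1.0]]
force: [0.4, -0.1, -3.9]
width: 11.6
grip_force: 55.0
time: 16.33
eef_pos: [505.4, -155.3, 47.7]
eef_rot: [[-0.01, 1.0, 0.002], [1.0, 0.01, 0.0], [0.0, 0.002, -1.0]]
force: [0.2, -0.5, -1.1]
width: 11.7
grip_force: 55.0
```

```bash
python3 -m creep '[0,0,0,0,0,0.5,0,0,0,0,0,0,0.5,32,0,0,0,0,0,0.5,32,0,0,0,0,0,0.5,32,0,0,0,0,0,0.5,32,0,0,0,0,0,-5,32,0,0,0,0,0,-25,32,0,0,0,0,0,-60,32,0,0,0,0,0,-100,32,0,0,0,0,0,-140,32,0,0,0,0,0,-180,32,0,0,0,0,0,-220,32,0,0,0,0,0,-255,0,0,0,0,0,0,-262,0,0,0,0,-12,60,-262,0,0,0,0,-25,100,-262,0,0,0,0,-25,140,-262,0,0,0,0,-25,163,-262,0,0,0,0,-25,163,-262,0,0,0,0,-25,163,-262,0]' 20
python3 - <<'E'
from h import *
s=st();get_image('scene');get_image('top')
for n in ('scene','top'):
  print(n,[(np.round(d['pixel'],1).tolist(),round(d['conf'],2)) for d in spot_point(n,'box_a')])
  for d in spot_point(n,'cover_edge')[:2]: print(' edge',np.round(d['pixel'],1),d['conf'])
  print(' expect box',proj(n,[[505,-155,5]]))
cv2.imwrite('pics/t2.png',cv2.resize(np.hstack([get_image('top')[120:250,100:400],get_image('scene')[90:220,140:350]]),None,fx=1.5,fy=1.5))
E
```

```text
time: 18.0
eef_pos: [670.3, -178.8, 301.8]
eef_rot: [[-0.011, 1.0, -0.009], [1.0, 0.011, 0.004], [0.004, -0.009, -1.0]]
force: [-0.5, 0.4, -0.4]
width: 0.5
grip_force: 0.0
t 18.0 p [ 670.3 -178.8  301.8] F [-0.48  0.41 -0.43] M [-0.01 -0.09 -0.02] w 0.5 g 0.0
scene [([273.2, 236.7], 0.92), ([311.1, 249.7], 0.76), ([216.6, 158.3], 0.53)]
 edge [171.6 116.3] 0.9
 expect box [[232.82246795 161.69156719]]
top [([202.8, 150.3], 0.8), ([170.1, 165.7], 0.56), ([320.3, 209.1], 0.43)]
 edge [202.1 148.6] 0.34
 expect box [[319.78039378 208.97012862]]
```

View pics/t2.png

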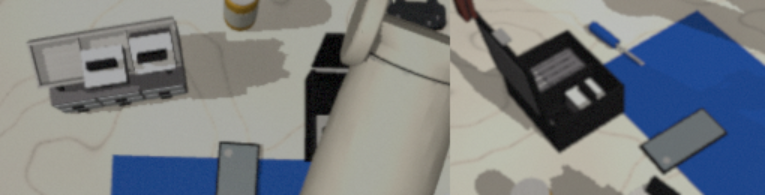

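The box stands in the bay (scene crop 580,95). The middle rack box looks displaced down-slope (crop 103,67), so I'll mend that later. Now the cover.

```bash
python3 -m creep '[0,0,0,0,0,35,0,0,0,0,0,0,70,0,0,0,0,0,0,100,0,0,0,0,0,0,109,0,0,0,0,0,-15,109,0,0,0,0,0,-28,109,0,0,0,0,0,-41,107,0,0,0,0,0,-52,107,0,0,0,0,0,-62,107,0,0,0,0,0,-72,109,0,0,0,0,0,-81,111,0,0,0,0,0,-91,114,0,0,0,0,0,-100,118,0,0,0,0,0,-109,123,0,0,0,0,0,-117,129,0,0,0,0,0,-117,129,0]' 20
python3 - <<'E'
from h import *
s=st();get_image('scene')
for d in spot_point('scene','cover_edge')[:2]: print(' edge',np.round(d['pixel'],1),d['conf'])
for th in (100,70,60,50,40):
    t=np.radians(th);print(th,proj('scene',[[606-150*np.cos(t)+8*np.sin(t),-199,80+150*np.sin(t)+8*np.cos(t)]]).round(1))
rel([537.6,-179,160],Rs(.011,0))
E
```

```text
time: 19.73
eef_pos: [550.6, -180.0, 182.2]
eef_rot: [[-0.01, 1.0, 0.004], [1.0, 0.01, -0.0], [-0.001, 0.004, -1.0]]
force: [0.1, 0.2, 0.4]
width: 0.8
grip_force: 0.0
t 19.73 p [ 550.6 -180.   182.2] F [0.09 0.16 0.38] M [-0.02 -0.09 -0.01] w 0.8 g 0.0
 edge [209.  104.3] 0.8
100 [[167.2 118.8]]
70 [[196.6 104.5]]
60 [[205.8 103.1]]
50 [[214.1 103.3]]
40 [[221.3 105.1]]
rot [0.003, 0.0, -0.001] shift [1.1, -13.9, 21.9] rows 0.6
```

```bash
python3 -m creep '[0,0,0,0,-7,12,0,0,0,0,0,-14,22,0,0,0,0,0,-20,30,0,0,0,0,0,-26,38,0,0,0,0,0,-31,46,0,0,0,0,0,-35,55,0,0,0,0,0,-39,64,0,0,0,0,0,-42,74,0,0,0,0,0,-44,80,0,0,0,0,0,-44,85,0,0,0,0,0,-45,89,0,0,0,0,0,-45,91,0,0,0,0,0,-45,91,0]' 20
python3 -c "
from h import *
st()"
```

```text
time: 20.92
eef_pos: [506.3, -180.2, 88.7]
eef_rot: [[-0.01, 1.0, 0.0], [1.0, 0.01, 0.001], [0.001, 0.0, -1.0]]
force: [-0.1, 0.1, -0.6]
width: 0.6
grip_force: 0.0
t 20.92 p [ 506.3 -180.2   88.7] F [-0.07  0.13 -0.56] M [-0.03 -0.08 -0.05] w 0.6 g 0.0
```

```bash
python3 -m creep '[0,0,0,0,0,1,0,0,0,0,0,0,2,0,0,0,0,0,0,3,0,0,0,0,0,0,3,0]' 20;  python3 -m creep '[0,0,0,0,0,1,0,0,0,0,0,0,2,0,0,0,0,0,0,2,0]' 20
```

```text
time: 21.25
eef_pos: [506.7, -180.3, 88.2]
eef_rot: [[-0.01, 1.0, 0.002], [1.0, 0.01, 0.0], [0.0, 0.002, -1.0]]
force: [-4.6, 2.1, 9.4]
width: 0.3
grip_force: 4.7
time: 21.5
eef_pos: [506.7, -180.3, 88.0]
eef_rot: [[-0.011, 1.0, 0.003], [1.0, 0.011, -0.0], [-0.0, 0.003, -1.0]]
force: [-8.4, 3.2, 16.2]
width: 0.5
grip_force: 8.7
```

Run:
```python
from h import *
rel(slot(1)+140*N+B[:,0]*-45,B)
```

```text
rot [-0.519, 0.047, -0.173] shift [341.1, 40.1, -189.7] rows 9.4
```

```bash
python3 -m creep '[0,0,0,0,0,-20,0,0,0,0,0,0,-60,0,0,0,0,0,0,-100,0,0,0,0,0,0,-140,20,0,0,0,30,0,-170,30,-0.1,0,-0.03,70,10,-190,45,-0.2,0.02,-0.06,110,15,-190,45,-0.3,0.03,-0.1,150,20,-190,45,-0.4,0.04,-0.14,190,25,-190,45,-0.5,0.04,-0.17,230,30,-190,45,-0.519,0.047,-0.173,270,35,-190,45,-0.519,0.047,-0.173,310,40,-190,45,-0.519,0.047,-0.173,335,40,-190,45,-0.519,0.047,-0.173,341,40,-190,45,-0.519,0.047,-0.173,341,40,-190,45,-0.519,0.047,-0.173,341,40,-190,45,-0.519,0.047,-0.173,341,40,-190,45]' 40
python3 look.py w4 box_a slot_0
python3 - <<'E'
from h import *
get_image('scene')
print([(np.round(d['pixel'],1).tolist(),round(d['conf'],2)) for d in spot_point('scene','cover_edge')],proj('scene',[[456,-199,88]]))
z=np.load('w4.npz');P=(z['R'],z['p'])
fin=np.array([[a,b,c] for a in(-6,6) for b in(-22,22) for c in (62,)],float)
im=cv2.imread('pics/w4.png')
for j in range(3):
    R=np.c_[B[:,1],B[:,0],N];q=proj('wrist',fin@R.T+slot(j),P);print(j,q.round(0).tolist())
    cv2.polylines(im,[cv2.convexHull(q.astype(np.int32))],True,(0,0,255),1)
cv2.imwrite('pics/w4o.png',im)
E
```

```text
time: 22.92
eef_pos: [543.0, 159.7, 274.5]
eef_rot: [[-0.185, 0.852, 0.49], [0.983, 0.16, 0.093], [0.001, 0.498, -0.867]]
force: [0.1, -0.7, -0.8]
width: 45.1
grip_force: 0.0
t 22.92 p [543.  159.7 274.5] F [ 0.12 -0.72 -0.8 ] M [-0.06  0.14 -0.04] w 45.1 g 0.0
pt box_a [([245.6, 141.0], 0.72), ([265.4, 207.1], 0.66)]
pt slot_0 [([265.6, 65.7], 0.64)]
[([234.9, 126.5], 0.79), ([274.1, 238.3], 0.25)] [[236.15279534 124.30999539]]
0 [[255.0, 85.0], [254.0, 24.0], [269.0, 85.0], [270.0, 24.0]]
1 [[255.0, 175.0], [255.0, 123.0], [269.0, 175.0], [269.0, 123.0]]
2 [[256.0, 250.0], [255.0, 207.0], [268.0, 250.0], [269.0, 207.0]]
```

View pics/w4o.png

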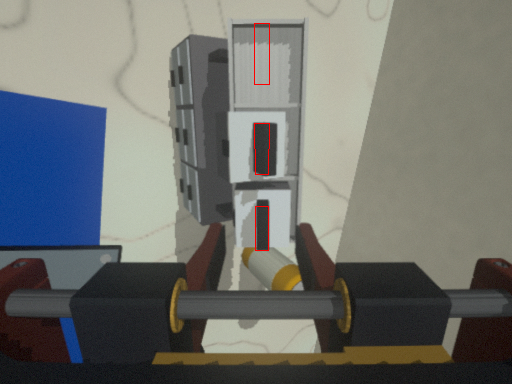

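The wrist view shows the slot_1 box askew. Its lid (227–286, rows 110–182) has ridden up on the down-slope edge, and its fin sits right of nominal (265,148). Slot_2's box is fine, slot_0 is empty. I'll measure the tilt numerically.

```bash
cat > tilt.py <<'E'
from h import *
from scipy.optimize import minimize
import sys
z=np.load(sys.argv[1]+'.npz');P=(z['R'],z['p']);J=int(sys.argv[2])
g=cv2.imread(f'pics/{sys.argv[1]}.png').min(2)
R0=np.c_[B[:,1],B[:,0],N]
def pts(q,V):
    dx,dy,dz,a,yaw=q
    return proj('wrist',(Ro.from_rotvec([0,0,yaw]).as_matrix()@Ro.from_rotvec([0,a,0]).as_matrix()@np.array(V,float).T).T@R0.T+R0@[dx,dy,dz]+slot(J),P)
lid=[[a,b,38] for a in(-28,28) for b in(-31,31)];fin=[[a,b,c] for a in(-6,6) for b in(-22,22) for c in(38,62)]
def fill(q):
    m=np.zeros(g.shape,np.uint8)
    for V,c in ((lid,2),(fin,1)): cv2.fillConvexPoly(m,cv2.convexHull((pts(q,V)*16).astype(np.int32)),c,shift=4)
    return m
c=pts([0]*5,lid).mean(0).astype(int);W=(slice(max(c[1]-60,0),c[1]+50),slice(c[0]-60,c[0]+60))
lab=np.where(g>150,2,np.where(g<60,1,0))
lw=g[W]
def cost(q):
    m=fill(q)[W];L=lab[W]
    return ((m==2)&(L!=2)).sum()+((m!=2)&(L==2)).sum()*.5+((m==1)&(L!=1)).sum()+.001*np.sum(np.square(q[:3]))
best=None
print('grey levels',[int(g[r,k]) for r,k in ((c[1],c[0]),(c[1],c[0]-20),(c[1],c[0]+20))])
for a0 in (-.3,-.15,0,.15,.3):
  for d0 in (-8,0,8):
    s=minimize(cost,[d0,0,5,a0,0],method='Nelder-Mead',options=dict(initial_simplex=np.array([[d0,0,5,a0,0]]+[list(np.array([d0,0,5,a0,0])+np.eye(5)[i]*[6,6,8,.15,.1][i]) for i in range(5)]),maxiter=400))
    if best is None or s.fun<best.fun:best=s
print('dx,dy,dz,alpha,yaw',best.x.round(2),best.fun,'nominal cost',cost([0]*5))
E
python3 tilt.py w4 1;python3 tilt.py w4 2; python3 -c "
import cv2;g=cv2.imread('pics/w4.png').min(2)
print(g[145,222:310:3],g[115,222:310:3])"
```

```text
grey levels [53, 186, 186]
grey levels [52, 184, 186]
[ 51  45  68 181 183 184 183 182 185 183 116  49  52  53  56  54  57  59
  94 187 188 157 125 125 123 107 134 160 176 174] [ 64  62 147 185 180 187 186 182 184 184 185 187 187 186 186 185 185 184
 186 187 183 159 127 131 128 126  97 157 176 175]Traceback (most recent call last):
  File "tilt.py", line 25, in <module>
    s=minimize(cost,[d0,0,5,a0,0],method='Nelder-Mead',options=dict(initial_simplex=np.array([[d0,0,5,a0,0]]+[list(np.array([d0,0,5,a0,0])+np.eye(5)[i]*[6,6,8,.15,.1][i]) for i in range(5)]),maxiter=400))
    res = _minimize_neldermead(fun, x0, args, callback, bounds=bounds,
                               **options)
    fxcc = func(xcc)
    fx = function(np.copy(x), *(wrapper_args + args))
  File "tilt.py", line 19, in cost
    m=fill(q)[W];L=lab[W]
      ~~~~^^^
  File "tilt.py", line 13, in fill
    for V,c in ((lid,2),(fin,1)): cv2.fillConvexPoly(m,cv2.convexHull((pts(q,V)*16).astype(np.int32)),c,shift=4)
                                                                       ~~~^^^^^
  File "tilt.py", line 9, in pt
[... 434 characters left out ...]
,5,a0,0]]+[list(np.array([d0,0,5,a0,0])+np.eye(5)[i]*[6,6,8,.15,.1][i]) for i in range(5)]),maxiter=400))
  File "tilt.py", line 19, in cost
    m=fill(q)[W];L=lab[W]
      ~~~~^^^
  File "tilt.py", line 13, in fill
    for V,c in ((lid,2),(fin,1)): cv2.fillConvexPoly(m,cv2.convexHull((pts(q,V)*16).astype(np.int32)),c,shift=4)
                                                                       ~~~^^^^^
  File "tilt.py", line 9, in pts
    return proj('wrist',(Ro.from_rotvec([0,0,yaw]).as_matrix()@Ro.from_rotvec([0,a,0]).as_matrix()@np.array(V,float).T).T@R0.T+R0@[dx,dy,dz]+slot(J),P)
  File "h.py", line 4, in proj
    c=camera_info(n)
ValueError: time passes only in moves, steps and waits
```

Too many camera_info calls; I'll cache it.

```bash
sed -i '2a import functools\ncamera_info=functools.lru_cache(None)(camera_info)' h.py; python3 tilt.py w4 1;python3 tilt.py w4 2;python3 -c "
from station import *
print(observe()['time'])"
```

```text
grey levels [53, 186, 186]
dx,dy,dz,alpha,yaw [-1.801e+01  6.900e-01  7.400e+00  4.100e-01 -1.000e-02] 2347.879686686893 nominal cost 3088.0
grey levels [52, 184, 186]
dx,dy,dz,alpha,yaw [ 2.32 -2.63 -8.57 -0.04  0.02] 2109.085730215 nominal cost 2212.0
23.1667
```

Run:
```python
from h import *
R0=np.c_[B[:,1],B[:,0],N];o=slot(1)+R0@[-18,.7,7.4];R=Rs(PSI,np.pi/6-.41);n=-R[:,2]
print(o);rel(o+110*n,R);rel(o+46*n,R)
s=observe();Rm=np.array(s['eef_rot']);print('approach dir',(Rm.T@(-n)).round(3))
```

```text
[583.87057941 215.58275922 153.90858799]
rot [0.408, -0.0, -0.002] shift [47.2, 27.3, 28.8] rows 3.3
rot [0.408, -0.0, -0.002] shift [47.1, 1.9, 87.5] rows 3.3
approach dir [-0.001 -0.397  0.918]
```

```bash
python3 -m creep '[0.1,0,0,15,10,5,45,0.2,0,0,30,20,15,45,0.32,0,0,47,27,25,45,0.408,0,0,47,27,29,45,0.408,0,0,47,27,29,45,0.408,0,0,47,18,49,45,0.408,0,0,47,10,68,45,0.408,0,0,47,5,80,45,0.408,0,0,47,2,87,45,0.408,0,0,47,2,87,45,0.408,0,0,47,2,87,45]' 20
python3 - <<'E'
from h import *
R0=np.c_[B[:,1],B[:,0],N];o=slot(1)+R0@[-18,.7,7.4];R=Rs(PSI,np.pi/6-.41);n=-R[:,2]
st();rel(o+46*n,R)
E
```

```text
time: 24.08
eef_pos: [578.0, 215.4, 201.0]
eef_rot: [[-0.186, 0.976, 0.113], [0.983, 0.185, 0.023], [0.001, 0.115, -0.993]]
force: [0.1, 0.6, -0.6]
width: 45.2
grip_force: 0.0
t 24.08 p [578.  215.4 201. ] F [ 0.12  0.59 -0.57] M [-0.01 -0.03  0.07] w 45.2 g 0.0
rot [0.002, -0.001, -0.001] shift [-0.9, 0.4, 1.5] rows 0.0
```

Close gently, then lift 40 mm.

```bash
python3 -m creep '[0,0,0,-1,0,2,0,0,0,0,-1,0,2,0,0,0,0,-1,0,2,0,0,0,0,-1,0,2,0,0,0,0,-1,0,2,0,0,0,0,-1,0,2,0,0,0,0,-1,0,-2,0,0,0,0,-1,0,-8,0,0,0,0,-1,0,-16,0,0,0,0,-1,0,-26,0,0,0,0,-1,0,-36,0,0,0,0,-1,0,-46,0,0,0,0,-1,0,-50,0,0,0,0,-1,0,-50,0,0,0,0,-1,0,-50,0]' 30
python3 look.py w5 box_a
python3 - <<'E'
from h import *
rel(slot(1)+90*N,B);rel(slot(1)+46*N,B)
# held box in image: lid far edge (tool x=+31)
z=np.load('w5.npz');P=(z['R'],z['p']);g=cv2.imread('pics/w5.png').min(2)
for dz in (3,6,9): print(dz,proj('wrist',(P[0]@np.array([[31,-28,dz],[31,28,dz],[31,0,dz]]).T).T+P[1],P).round(1).tolist())
print(g[175:200,240].tolist());print('row200',g[200,205:230].tolist(),g[200,290:315].tolist())
E
```

```text
time: 25.33
eef_pos: [573.0, 213.7, 250.1]
eef_rot: [[-0.187, 0.976, 0.112], [0.982, 0.185, 0.023], [0.001, 0.114, -0.993]]
force: [0.2, 0.2, -1.7]
width: 11.8
grip_force: 30.0
t 25.33 p [573.  213.7 250.1] F [ 0.18  0.16 -1.73] M [-0.02 -0.04 -0.01] w 11.8 g 30.0
pt box_a [([262.4, 214.8], 0.62)]
rot [-0.411, -0.001, -0.001] shift [-0.8, -15.9, 12.8] rows 3.3
rot [-0.411, -0.001, -0.001] shift [-0.8, 1.7, 53.1] rows 3.3
3 [[216.1, 190.0], [305.8, 190.0], [260.9, 190.0]]
6 [[216.9, 188.7], [305.0, 188.7], [260.9, 188.7]]
9 [[217.6, 187.5], [304.3, 187.5], [260.9, 187.5]]
[76, 74, 77, 76, 76, 74, 74, 77, 75, 79, 77, 77, 78, 79, 87, 114, 150, 169, 172, 172, 171, 168, 173, 171, 171]
row200 [171, 169, 171, 168, 168, 168, 167, 170, 169, 166, 163, 161, 172, 173, 175, 174, 170, 172, 171, 170, 173, 174, 170, 172, 169] [172, 169, 172, 168, 172, 172, 172, 170, 171, 171, 173, 172, 171, 169, 154, 138, 141, 124, 109, 106, 110, 108, 111, 108, 110]
```

Run:
```python
from h import *
z=np.load('w4.npz');P=(z['R'],z['p']);R0=np.c_[B[:,1],B[:,0],N]
im=cv2.imread('pics/w4.png');g=im.min(2)
for x in (-38,-36,-33,33,36,38): print(x,[proj('wrist',[R0@[x,0,h]+slot(0)],P).round(1)[0].tolist() for h in (0,12,16)])
for r in (50,65,80): print(r,g[r,222:242].tolist(),g[r,290:312].tolist())
for y in (-38,-35,35,38): print('y',y,[proj('wrist',[R0@[0,y,h]+slot(0)],P).round(1)[0].tolist() for h in (0,12,16)])
print(g[10:30,262].tolist(),g[95:116,262].tolist())
```

```text
-38 [[224.2, 67.4], [222.7, 65.4], [222.1, 64.8]]
-36 [[226.2, 67.3], [224.7, 65.4], [224.2, 64.8]]
-33 [[229.2, 67.3], [227.9, 65.4], [227.4, 64.7]]
33 [[295.1, 67.2], [296.6, 65.3], [297.1, 64.6]]
36 [[298.1, 67.2], [299.7, 65.3], [300.3, 64.6]]
38 [[300.1, 67.2], [301.8, 65.3], [302.4, 64.6]]
50 [61, 60, 62, 59, 65, 87, 134, 165, 163, 156, 132, 109, 145, 163, 169, 169, 166, 166, 162, 164] [144, 132, 128, 128, 126, 130, 130, 131, 131, 125, 121, 95, 83, 127, 154, 162, 160, 162, 168, 173, 170, 171]
65 [72, 73, 73, 71, 73, 79, 116, 160, 166, 161, 146, 114, 129, 159, 165, 163, 166, 165, 163, 159] [147, 130, 133, 129, 128, 131, 130, 132, 126, 127, 111, 88, 97, 143, 162, 160, 160, 170, 174, 173, 174, 170]
80 [74, 71, 72, 67, 74, 78, 101, 142, 158, 162, 148, 116, 128, 156, 163, 164, 163, 165, 164, 161] [143, 129, 129, 127, 129, 128, 128, 129, 131, 124, 100, 86, 125, 153, 159, 161, 167, 174, 174, 175, 172, 175]
y -38 [[262.2, 106.7], [262.2, 106.5], [262.2, 106.5]]
y -35 [[262.2, 103.7], [262.2, 103.4], [262.2, 103.3]]
y 35 [[262.2, 28.3], [262.2, 24.6], [262.2, 23.3]]
y 38 [[262.2, 24.9], [262.2, 21.0], [262.2, 19.6]]
[164, 165, 164, 167, 167, 166, 165, 165, 165, 166, 165, 165, 162, 135, 83, 71, 75, 94, 127, 129] [164, 165, 165, 164, 163, 163, 161, 161, 161, 166, 163, 163, 146, 128, 127, 130, 152, 180, 185, 185, 189]
```

The slot's true centre lies about 4.5 mm up-slope of where the boxes rested, which is why the box caught the lower lip. I'll put it down 4 mm up-slope.

```bash
python3 -m creep '[-0.1,0,0,0,-4,3,0,-0.2,0,0,0,-8,7,0,-0.3,0,0,-1,-12,11,0,-0.411,0,0,-1,-12,11,0,-0.411,0,0,-1,-12,11,0,-0.411,0,0,-1,-6,24,0,-0.411,0,0,-1,0,38,0,-0.411,0,0,-1,3.5,46,0,-0.411,0,0,-1,5.4,50.5,0,-0.411,0,0,-1,5.4,50.5,0,-0.411,0,0,-1,5.4,50.5,0]' 30
python3 -c "
from h import *
st();rel(slot(1)+4*B[:,1]+43*N,B)"
```

```text
time: 26.35
eef_pos: [584.3, 214.8, 200.2]
eef_rot: [[-0.186, 0.851, 0.491], [0.982, 0.161, 0.094], [0.001, 0.5, -0.866]]
force: [-0.1, -0.7, -0.5]
width: 12.0
grip_force: 30.0
t 26.35 p [584.3 214.8 200.2] F [-0.07 -0.7  -0.53] M [-0.1   0.19  0.06] w 12.0 g 30.0
rot [0.0, -0.001, -0.001] shift [0.2, -1.4, 4.4] rows 0.1
```

```bash
python3 -m creep '[0,0,0,0,-1,1.5,0,0,0,0,0,-1,3,0,0,0,0,0,-1,4,0,0,0,0,0,-1,4,0]' 30; python3 -m creep '[0,0,0,0,0,1,0,0,0,0,0,0,2,0,0,0,0,0,0,2,0]' 30
```

```text
time: 26.68
eef_pos: [585.0, 215.0, 196.3]
eef_rot: [[-0.187, 0.85, 0.492], [0.982, 0.161, 0.095], [0.001, 0.501, -0.865]]
force: [0.7, -0.1, -0.2]
width: 11.5
grip_force: 30.0
time: 26.93
eef_pos: [586.0, 215.1, 194.3]
eef_rot: [[-0.187, 0.85, 0.492], [0.982, 0.161, 0.095], [0.001, 0.501, -0.866]]
force: [0.1, -0.1, -1.6]
width: 11.6
grip_force: 30.0
```

```bash
python3 -m creep '[0,0,0,0,0,0.5,0,0,0,0,0,0,1,0,0,0,0,0,0,1,0]' 30;python3 -m creep '[0,0,0,0,0,0.5,0,0,0,0,0,0,1,0,0,0,0,0,0,1,0]' 30
```

```text
time: 27.18
eef_pos: [586.4, 215.3, 194.0]
eef_rot: [[-0.187, 0.85, 0.492], [0.982, 0.161, 0.095], [0.001, 0.501, -0.865]]
force: [-3.0, -0.8, 0.7]
width: 11.9
grip_force: 30.0
time: 27.43
eef_pos: [586.4, 215.3, 193.9]
eef_rot: [[-0.187, 0.85, 0.492], [0.982, 0.161, 0.095], [0.001, 0.501, -0.866]]
force: [-10.1, -2.1, 6.2]
width: 12.1
grip_force: 30.0
```

Firm contact with the floor. Back off 1 mm, release with a longer wait, retreat and check.

```bash
python3 -m creep '[0,0,0,0,0,-1,0,0,0,0,0,0,-1,0,0,0,0,0,0,-1,45,0,0,0,0,0,-1,45,0,0,0,0,0,-1,45,0,0,0,0,0,-1,45,0,0,0,0,0,-1,45,0,0,0,0,0,-1,45,0,0,0,0,0,-10,45,0,0,0,0,0,-30,45,0,0,0,0,0,-60,45,0,0,0,-20,0,-90,45,0,0,0,-45,0,-100,45,0,0,0,-45,0,-100,45,0,0,0,-45,0,-100,45,0,0,0,-45,0,-100,45]' 30
python3 look.py w6 box_a; python3 tilt.py w6 1; python3 tilt.py w6 2
cd pics
python3 - <<'E'
import cv2
cv2.imwrite('w6c.png',cv2.resize(cv2.imread('w6.png')[10:270,150:380],None,fx=2.3,fy=2.3))
E
```

```text
time: 28.77
eef_pos: [546.0, 161.8, 278.6]
eef_rot: [[-0.186, 0.851, 0.491], [0.983, 0.16, 0.095], [0.002, 0.5, -0.866]]
force: [-0.5, 0.1, -0.5]
width: 45.0
grip_force: 0.0
t 28.77 p [546.  161.8 278.6] F [-0.54  0.08 -0.45] M [-0.05  0.09  0.03] w 45.0 g 0.0
pt box_a [([258.6, 208.7], 0.79), ([262.9, 143.5], 0.76)]
grey levels [55, 179, 183]
dx,dy,dz,alpha,yaw [59.52  9.1   0.49  0.13 -0.  ] 2386.625248790093 nominal cost 3468.0
grey levels [56, 181, 182]
dx,dy,dz,alpha,yaw [ 1.57 -1.42 -5.79 -0.03  0.01] 1949.0379874297516 nominal cost 2064.0
```

View pics/w6c.png

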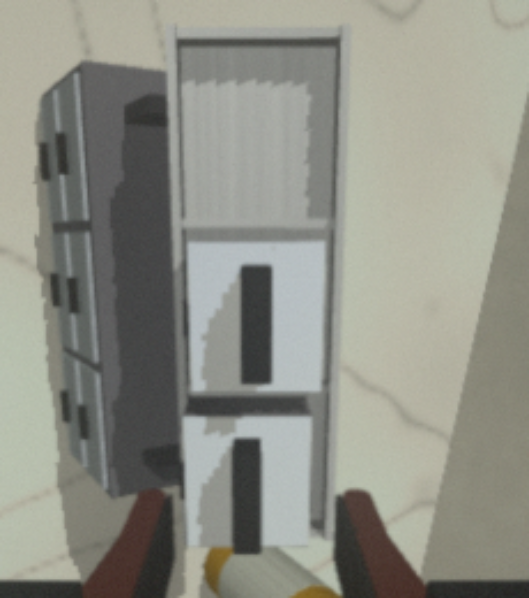

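The final view shows the middle box flat in slot_1 (crop lid 188–325, fin centred at 256) and the other box square in slot_2. The cover was pressed against the rim at z = 88 with 16 N, and nothing touches the robot.

```bash
python3 -c "
from station import *
print(sign_off())"
```

```text
the job is handed in; nothing more can be done
None
```

The heavy box, found in slot_0, now stands in the tool case's empty bay with the cover pressed shut. The two light boxes sit in slots 1 and 2; I had to reseat the slot_1 box after it caught on the lower edge when first put back. The job is handed in at about 29 s, but `sign_off()` returned no verdict.

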